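# Turn a cut-bottle glass over onto its drying peg

### The arm

A 6-joint arm with a two-finger parallel gripper is mounted at the origin on the work surface. World frame = base frame: x ahead of the robot, y to its left, z up, the work surface at z = 0. Lengths are in m, angles in rad, forces in N, time in s.
With the tool pointing down it reaches from about 0.3 to 0.875 m from the base axis. Payload 6.4 kg.
Tool frame: the origin (TCP) lies midway between the tips of the shut fingers; the grasp point (between the pads) lies ctrl.grip_point_offset behind it (ctrl.grip_point_offset is the distance from the TCP to the grasp point, in m); z points along the fingers, y is the direction in which the jaws open and shut (so a half turn about z gives the same grasp; the last joint's range is limited). The gripper opens to 85 mm and grips with 20 to 120 N. Pads are 22 mm wide; open, the fingers measure 114 mm over their backs; the gripper's body (76 mm by 85 mm) begins 54 mm behind the grasp point. The pads swing forward as they close: fully open they stand 13 mm farther back than shut.
Start: joints at [1.08, 0.181, 1.607, -0, 1.354, -0.206], TCP at [0.162, 0.552, 0.231] pointing down, gripper open.
Joint ranges: [-2.99, 2.99], [-0.89, 2.07], [0.3, 2.58], [-1.14, 4.28], [0, 2.63], [-3.12, 3.12]. Speed limits (rad/s): [2.57, 2.57, 3.01, 3.14, 3.14, 3.14].

### API

Orientations are given as a unit quaternion [w, x, y, z].
In Python, from bench import ctrl, viewer gives the robot as it stands.
- The arm moves only by the shell command python3 -m handwheel 'ROWS' [OPENING]. ROWS is JSON, a list of rows, each an object with "travel": the shift along the tool's x, y, z as a fraction of full scale, a list of three; "dr": the turn, a rotation vector about the tool's x, y, z as a fraction of full scale, a list of three. A call has 1 to 20 rows; each row shifts and turns the pose as measured when the row begins, along the tool's axes as they then stand; what a row does not reach is not made up. Full scale, the value 1, is 150 mm for a shift and 30 degrees for a turn. A row lasts 1/12 s, in which the tool goes at most 41.7 mm and 7.16 degrees, less where a joint would pass 70% of its speed; a pose out of reach is approached as far as the arm can. A call with a number of a shift or a turn outside -1 to 1 is refused whole. A call with a gripper value outside its range is refused whole. OPENING is the opening, from -1 (shut) to 1 (fully open), set as the call begins (- or left out, the last holds). The fingers move at their own pace and stop on an object; the grip force is fixed at half the most. Time passes only in rows, so rows that do not move let the fingers close. It gives the time, the measured TCP pose, the force and the opening at its end, in the units of the state.
- ctrl.get_obs(): the state, without advancing time (a new reading comes with each control period).
- viewer.camera(name): name is "scene" or "top" or "wrist"; returns the picture (420x560x3 uint8, red, green, blue); there is no depth.
- viewer.get_calibration(name): a dict with "camera_matrix" (3x3 intrinsics, pixels), "R" (3x3) and "t" (3): a world point X has camera coordinates R X + t. Camera axes: x right, y down, z forward; pixel columns grow to the right and rows downward; lengths in m; the calibration is good to about 2 mm. A picture is of the moment at which its call begins: read the wrist's pose just before it. get_calibration takes no time and is no camera call; for the wrist camera it gives the pose at the moment of the call.
- ctrl.hand_in(): hands the job in, once; it reports no verdict.
The state is a dict: "time_s": time; "q": joint angles; "dq": joint speeds; "joint_efforts": joint torques, N m; "eef_pos": TCP position; "eef_rot": TCP orientation; "wrist_force": force on the tool from outside, world axes, zero at the start; "torque": the same for the moment, N m; "opening": opening from 0.0 (shut) to 1.0 (fully open).
Only numpy, scipy, OpenCV 4.12 (cv2) and the standard library are available. Lean on these libraries where they do the work, as an engineer would, in place of code of your own. Each camera call takes 0.05 s, during which the arm holds its last target. There are 200 camera calls.

### The job

Put the green cut-bottle glass upside down on the wooden drying peg, gently, until its rim rests flat on the round board. A hand at the mouth end would get in the way of the peg, so first lay the glass on its side along the middle of the orange cradle, and let go of it completely so as to change your grip. Set it down gently both times, never letting it drop, and leave the glue gun, the clear bottle and the jar where they are.

Things in the scene. Friction and masses are not known exactly. Their poses are not given: they have to be found in the camera images.
- glass_center (a point): Centre of the green glass tumbler cut from a bottle (yellow label round the middle, green band at the base): straight cylinder, 56 mm outer diameter, 120 mm long, wall 4 mm, base 6 mm thick, about 0.22 kg. Its z axis runs from base to mouth; base and rim are 60 mm from here. Starts standing, mouth up. A tool tilted 45 degrees can grip it across its diameter 30 mm from the end that the hand leans to.
- glass_rim (a point): Centre of the open mouth of the glass, level with its rim (60 mm from the centre along its z axis).
- cradle_mid (a point): Where the centre of the glass lies when it rests in the cradle, 65 mm above the table. Fixed orange V-shaped trough, 100 mm long, 53 mm wide (narrower than the glass: fingers pass down either side), all of it lower than 15 mm below this point, on a grey foot 120 x 80 x 10 mm. x runs level along the trough; the mouth may point to either end.
- seat (a point): Centre of the top face of the fixed round dark wooden board (110 mm in diameter, 20 mm thick) at the foot of the drying peg, an upright light wooden dowel 38 mm in diameter with domed tip, rising 85 mm above this point. z is up. The upside-down glass rests with its rim on the board, its centre 60 mm above this point, with 5 mm of play all round the peg.
- glue_gun: White hot-glue gun lying on its side, about 190 x 120 x 40 mm; origin on the table under its barrel. Bystander, loose.
- clear_bottle: Clear glass bottle with gold cap and yellow label, standing, 70 mm in diameter, 200 mm tall; origin at the centre of its underside. Bystander, loose.
- jar: Amber glass jar with yellow lid, standing, 72 mm in diameter, 90 mm tall; origin at the centre of its underside. Bystander, loose.
Mind the look-alikes: they are no part of the job. Of the things that look like the part that bears glass_center, take the one that is farthest to the robot's right at the start.

How it is judged:
On the way:
1. the glass lies on its side in the cradle, let go and at rest (centre within 25 mm of the cradle's middle along it, settled in the trough) (horizontal distance between glass_center and cradle_mid below 0.025 m and z of glass_center in the frame of cradle_mid between -0.006 and 0.006 m and angle between the z axis of glass_center and the x axis of cradle_mid, either way round below 0.12 rad and contact force between glass and the arm below 0.1 N and contact force between glass and the fingers below 0.1 N and linear speed of glass below 0.03 m/s), for 0.3 s.
At the end, for the whole second after the job is handed in: The glass stands upside down over the peg, at rest: its centre within 12 mm of the peg's axis and 55 to 64 mm above the board, its rim within 6 mm of the board, upright within about 4 degrees. Bystanders have moved less than 30 mm (horizontal distance between glass_center and seat below 0.012 m and z of glass_center in the frame of seat between 0.055 and 0.064 m and z of glass_rim in the frame of seat below 0.006 m and angle between glass_center's own z axis and vertical above 3.07 rad and linear speed of glass below 0.02 m/s); the robot touches nothing.
It fails at once if the glue gun is pushed more than 30 mm or tipped (distance of glue_gun from where it was at the start of the episode above 0.03 m or angle between glue_gun's own z axis and vertical above 0.35 rad).
It fails at once if the clear bottle is pushed more than 30 mm or tipped (distance of clear_bottle from where it was at the start of the episode above 0.03 m or angle between clear_bottle's own z axis and vertical above 0.35 rad).
It fails at once if the jar is pushed more than 30 mm or tipped (distance of jar from where it was at the start of the episode above 0.03 m or angle between jar's own z axis and vertical above 0.35 rad).
It fails at once if the glass is dropped into the cradle (faster than 0.5 m/s within 30 mm of its place there) (distance between glass_center and cradle_mid below 0.03 m and linear speed of glass above 0.5 m/s).
It fails at once if the glass is dropped down the peg (faster than 0.5 m/s with the peg inside it) (horizontal distance between glass_center and seat below 0.012 m and z of glass_center in the frame of seat below 0.14 m and linear speed of glass above 0.5 m/s).
It also fails if it takes over 69 s, if anything falls off the work surface, if the arm or the gripper's body presses on something with over 40 N, if the wrist force passes 120 N, or if a joint passes its speed limit or range.

## Working session

There is one attempt and no reset: what is moved stays moved. The work goes in short steps, Python scripts to look and compute and a shell command to move; the robot and the scene stay as the last step left them, time stands still between calls to the robot, and variables do not carry over. Pictures are saved under pics/ and viewed, about 8 in all and at most 12, crops included, and the job is handed in when it is done.

```bash
ls; mkdir -p pics; python3 - <<'E'
from bench import ctrl, viewer
import cv2
for n in ("scene","top"):
    im=viewer.camera(n); cv2.imwrite(f"pics/{n}0.png",im[:,:,::-1])
    c=viewer.get_calibration(n); print(n,c)
print(ctrl.get_obs(), ctrl.grip_point_offset)
E
```

```text
pics
scene {'camera_matrix': array([[543.58140535,   0.        , 278.15448359],
       [  0.        , 543.58140535, 211.34011416],
       [  0.        ,   0.        ,   1.        ]]), 'R': array([[ 0.00395394,  0.99993769, -0.01043981],
       [ 0.87774063, -0.00847237, -0.47906117],
       [-0.47911977, -0.00726927, -0.87771943]]), 't': array([ 0.00486137, -0.44129952,  1.3883059 ])}
top {'camera_matrix': array([[396.83667775,   0.        , 275.71915452],
       [  0.        , 396.83667775, 214.86116294],
       [  0.        ,   0.        ,   1.        ]]), 'R': array([[-0.02211263, -0.9997416 , -0.0052683 ],
       [-0.99606469,  0.02248308, -0.0857301 ],
       [ 0.0858264 ,  0.00335185, -0.99630447]]), 't': array([0.00642158, 0.54066998, 0.88444487])}
{'time_s': 0.1, 'q': array([ 1.07968554e+00,  1.81467621e-01,  1.60790299e+00,  2.54839162e-05,
        1.35378465e+00, -2.06280937e-01]), 'dq': array([-0.00098643, -0.00281016, -0.00217925, -0.00170168, -0.00020626,
        0.00048859]), 'joint_efforts': array([ 1.44899286e-04, -4.45872831e+01, -3.52241635e+01, -2.33307792e-04,
        4.06094347e-03, -1.76084427e-05]), 'eef_pos': array([0.16130171, 0.55140414, 0.23047617]), 'eef_rot': array([-2.78641664e-04,  1.41936683e-01,  9.89875430e-01, -7.30031970e-04]), 'wrist_force': array([ 0.13248726,  0.54245016, -0.24037818]), 'torque': array([ 0.04641197, -0.02639062, -0.0048913 ]), 'opening': 0.996259548344115} 0.0187
```

View pics/scene0.png

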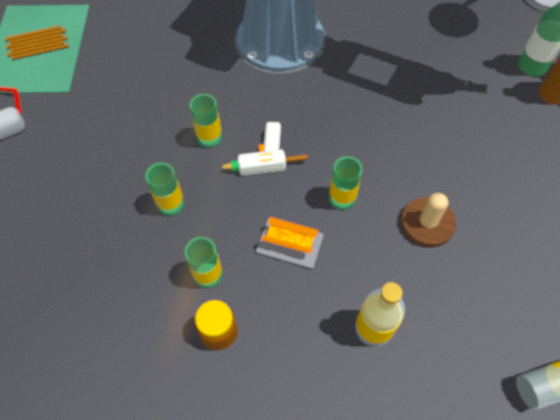

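View pics/top0.png

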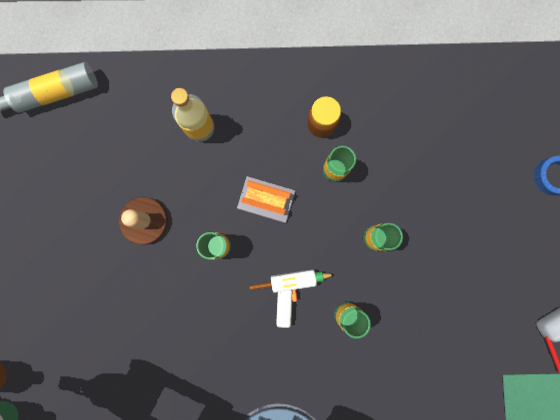

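Scene picture: four green glasses at scene pixels (207,120), (165,190), (204,262) and (345,183). In the top view they are at (352,320), (383,237), (339,163) and (213,246). The farthest right (−y) looks like scene (165,190) / top (383,237). The cradle is at scene (290,237), the peg board at (428,220), the bottle at (380,315), the jar at (216,325) and the glue gun at (265,160). Next is a close crop.

```bash
python3 - <<'E'
import cv2,numpy as np
s=cv2.imread("pics/scene0.png");t=cv2.imread("pics/top0.png")
def crop(im,u,v,w=80,h=60,k=5):
    c=im[v:v+h,u:u+w]; c=cv2.resize(c,None,fx=k,fy=k,interpolation=cv2.INTER_CUBIC)
    for i in range(0,w,10): 
        cv2.line(c,(i*k,0),(i*k,6),(255,255,255),1); cv2.putText(c,str(u+i),(i*k,16),0,.33,(255,255,255),1)
    for j in range(10,h,10): 
        cv2.line(c,(0,j*k),(6,j*k),(255,255,255),1);cv2.putText(c,str(v+j),(8,j*k+4),0,.33,(255,255,255),1)
    return c
a=np.hstack([crop(s,125,160),crop(t,345,205)])
b=np.hstack([crop(s,250,208),crop(t,228,168)])
cv2.imwrite("pics/c1.png",np.vstack([a,b]))
a=np.hstack([crop(s,390,188),crop(t,105,190)])
b=np.hstack([crop(s,165,235),crop(t,310,140)])
cv2.imwrite("pics/c2.png",np.vstack([a,b]))
E
```

```text
(no output)
```

View pics/c1.png

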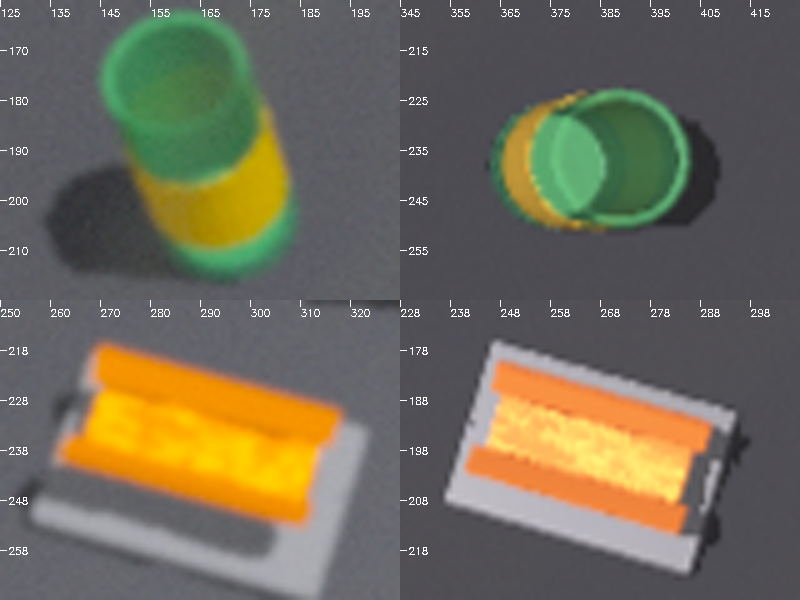

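View pics/c2.png

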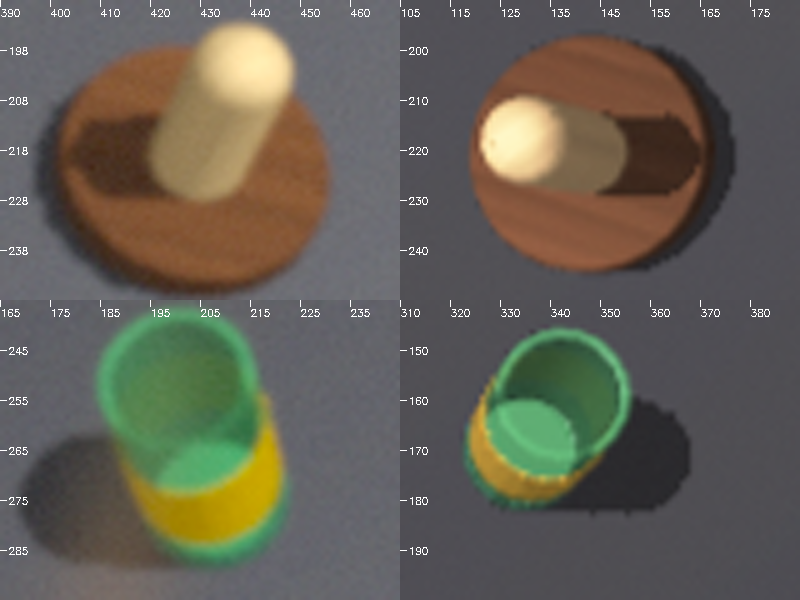

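Crops show: the target's rim ellipse is centred at scene (160.1,174.4) and top (389,236.6). The cradle foot corners in the top view are about (246.8,176), (295.2,190.4), (286,222.8) and (237,208). The peg board centre is at top (142.6,220.6), and the dome at top (130,217.5) and scene (439.5,201).

```bash
cat > h.py <<'E'
from bench import ctrl, viewer
import numpy as np, cv2
from scipy.spatial.transform import Rotation as R
def ray(n,p,z):
    c=viewer.get_calibration(n); d=c["R"].T@np.linalg.inv(c["camera_matrix"])@[p[0],p[1],1]; o=-c["R"].T@c["t"]
    return o+d*(z-o[2])/d[2]
def proj(n,X):
    c=viewer.get_calibration(n); x=(c["R"]@np.atleast_2d(X).T).T+c["t"]; x=x@c["camera_matrix"].T; return x[:,:2]/x[:,2:]
def pose():
    o=ctrl.get_obs(); q=o["eef_rot"]; return o["eef_pos"],R.from_quat([q[1],q[2],q[3],q[0]]),o
def delta(p,Rm):
    """tool-frame shift (in units of 150mm) and rotvec (units of 30deg) to go to TCP p, rotation Rm"""
    P,Q,o=pose(); return np.round(Q.inv().apply(np.array(p)-P)/.15,3), np.round((Q.inv()*Rm).as_rotvec()/np.radians(30),3)
E
python3 - <<'E'
from h import *
np.set_printoptions(precision=4,suppress=True)
print("glass",ray("top",(389,236.6),.12),ray("scene",(160.1,174.4),.12))
print("glass2",ray("top",(342.8,159.2),.12)," g3",ray("top",(355,324),.12),"g4",ray("top",(209,246),.12))
f=np.array([ray("top",p,.01) for p in [(246.8,176),(295.2,190.4),(286,222.8),(237,208)]])
print("foot",f.mean(0),np.linalg.norm(f-np.roll(f,-1,0),axis=1)); d=f[1]+f[2]-f[0]-f[3]; print("axis",d/np.linalg.norm(d),np.degrees(np.arctan2(d[1],d[0])))
o=np.array([ray("top",(228+(x-400)/5,168+(y-300)/5),.045) for x,y in [(497,362),(712,423),(686,535),(465,470)]])
print("trough",o.mean(0),np.linalg.norm(o-np.roll(o,-1,0),axis=1)); d=o[1]+o[2]-o[0]-o[3]; print(np.degrees(np.arctan2(d[1],d[0])))
f=np.array([ray("scene",(250+x/5,208+(y-300)/5),.01) for x,y in [(95,345),(370,430),(318,598),(30,520)]]);print("foot sc",f.mean(0),np.linalg.norm(f-np.roll(f,-1,0),axis=1))
print("seat",ray("top",(142.6,220.6),.02),ray("top",(130,217.5),.09),"sc",ray("scene",(439.5,201),.09),ray("scene",(390+196/5,188+164.5/5),.02))
print("gun",ray("top",(290,282),.03),ray("top",(330,276),.02),ray("top",(252,287),.02),"jar",ray("top",(326,112),.09),"bottle",ray("top",(180,97),.2))
E
```

```text
glass [ 0.4829 -0.2349  0.12  ] [ 0.4845 -0.2341  0.12  ]
glass2 [ 0.6446 -0.1471  0.12  ]  g3 [ 0.3105 -0.1591  0.12  ] g4 [0.472  0.1309 0.12  ]
foot [0.5788 0.0157 0.01  ] [0.1182 0.0787 0.119  0.0785]
axis [-0.3105 -0.9506  0.    ] -108.08920358165558
trough [0.5784 0.0152 0.045 ] [0.1005 0.0518 0.1032 0.0509]
-107.52310152592828
foot sc [0.5799 0.018  0.01  ] [0.1195 0.0775 0.1196 0.0835]
seat [0.5346 0.3003 0.02  ] [0.5363 0.3033 0.09  ] sc [0.532  0.3063 0.09  ] [0.5388 0.3018 0.02  ]
gun [ 0.3887 -0.0343  0.03  ] [ 0.3993 -0.1254  0.02  ] [0.3785 0.0516 0.02  ] jar [ 0.756  -0.1197  0.09  ] bottle [0.7532 0.1698 0.2   ]
```

Measurements agree within 3 mm: glass (0.484,−0.2345), cradle (0.579,0.016) with axis 72.2°, seat (0.536,0.302), and every size matches. Among the candidates, y is −0.235 for the chosen glass against −0.147, −0.159 and +0.131 for the others, so the choice holds. Plan, all at one yaw (tool x along 72.2°):
- Grip near the mouth at +45°.
- Lay the glass in the cradle at −45°.
- Regrip near the base at +45°.
- Place it on the peg at −45°.

```bash
python3 -m handwheel '[{"travel":[-0.16,-0.22,-0.03],"dr":[0,0,0]},{"travel":[-0.16,-0.22,-0.03],"dr":[0,0,0]},{"travel":[-0.16,-0.22,-0.03],"dr":[0,0,0]},{"travel":[-0.16,-0.22,-0.03],"dr":[0,0,0]},{"travel":[-0.16,-0.22,-0.03],"dr":[0,0,0]},{"travel":[-0.16,-0.22,-0.03],"dr":[0,0,0]},{"travel":[-0.16,-0.22,-0.03],"dr":[0,0,0]},{"travel":[-0.16,-0.22,-0.03],"dr":[0,0,0]},{"travel":[-0.16,-0.22,-0.03],"dr":[0,0,0]},{"travel":[-0.16,-0.22,-0.03],"dr":[0,0,0]},{"travel":[-0.16,-0.22,-0.03],"dr":[0,0,0]},{"travel":[-0.16,-0.22,-0.03],"dr":[0,0,0]},{"travel":[-0.16,-0.22,-0.03],"dr":[0,0,0]},{"travel":[-0.16,-0.22,-0.03],"dr":[0,0,0]},{"travel":[-0.16,-0.22,-0.03],"dr":[0,0,0]},{"travel":[-0.16,-0.22,-0.03],"dr":[0,0,0]}]' 1; cat >> h.py <<'E'
th=np.radians(72.2); A=np.array([np.cos(th),np.sin(th),0]); UP=np.array([0,0,1.])
def tilt(deg,a=A):
    f=np.radians(deg); z=-np.cos(f)*UP+np.sin(f)*a; x=np.cos(f)*a+np.sin(f)*UP
    return R.from_matrix(np.c_[x,np.cross(z,x),z])
def show(p,Rm):
    P,Q,o=pose(); d,r=delta(p,Rm); print("t",round(o["time_s"],2),"P",P.round(4),"q",o["q"].round(2),"F",o["wrist_force"].round(1),"open",round(o["opening"],3)); print("travel",d,"dr",r)
E
python3 -c "
from h import *
show([.46,-.308,.30],tilt(0))"
```

```text
time_s: 1.43
eef_pos: [0.3795, -0.0723, 0.2989]
eef_rot: [-0.001, 0.135, 0.991, -0.005]
wrist_force: [1.4, 0.8, 0.8]
opening: 1.0
t 1.43 P [ 0.3795 -0.0723  0.2989] q [-0.49 -0.33  1.95 -0.01  1.52 -1.79] F [1.4 0.8 0.8] open 1.0
travel [-0.936 -1.372  0.006] dr [-0.016  0.015  3.078]
```

```bash
python3 -m handwheel '[{"travel":[-0.16,-0.22,0],"dr":[0,0,0]},{"travel":[-0.16,-0.22,0],"dr":[0,0,0]},{"travel":[-0.16,-0.22,0],"dr":[0,0,0]},{"travel":[-0.16,-0.22,0],"dr":[0,0,0]},{"travel":[-0.16,-0.22,0],"dr":[0,0,0]},{"travel":[-0.14,-0.22,0],"dr":[0,0,0]},{"travel":[0,0,0],"dr":[0,0,0.22]},{"travel":[0,0,0],"dr":[0,0,0.22]},{"travel":[0,0,0],"dr":[0,0,0.22]},{"travel":[0,0,0],"dr":[0,0,0.22]},{"travel":[0,0,0],"dr":[0,0,0.22]},{"travel":[0,0,0],"dr":[0,0,0.22]},{"travel":[0,0,0],"dr":[0,0,0.22]},{"travel":[0,0,0],"dr":[0,0,0.22]},{"travel":[0,0,0],"dr":[0,0,0.22]},{"travel":[0,0,0],"dr":[0,0,0.22]},{"travel":[0,0,0],"dr":[0,0,0.22]},{"travel":[0,0,0],"dr":[0,0,0.22]},{"travel":[0,0,0],"dr":[0,0,0.22]},{"travel":[0,0,0],"dr":[0,0,0.22]}]'; python3 -c "
from h import *
show([.46,-.308,.30],tilt(45))"
```

```text
time_s: 3.1
eef_pos: [0.4575, -0.3159, 0.2876]
eef_rot: [-0.007, 0.834, 0.551, -0.006]
wrist_force: [0.9, 0.6, -0.7]
opening: 0.997
t 3.1 P [ 0.4575 -0.3159  0.2876] q [-0.81  0.11  1.58 -0.01  1.47 -0.41] F [ 0.9  0.6 -0.7] open 0.997
travel [ 0.054 -0.007 -0.083] dr [ 0.037  1.502 -0.179]
```

```bash
python3 -m handwheel '[{"travel":[0,0,0],"dr":[0.005,0.215,-0.025]},{"travel":[0,0,0],"dr":[0.005,0.215,-0.025]},{"travel":[0,0,0],"dr":[0.005,0.215,-0.025]},{"travel":[0,0,0],"dr":[0.005,0.215,-0.025]},{"travel":[0,0,0],"dr":[0.005,0.215,-0.025]},{"travel":[0,0,0],"dr":[0.005,0.215,-0.025]},{"travel":[0,0,0],"dr":[0.005,0.215,-0.025]},{"travel":[0,0,0],"dr":[0,0,0]}]'; python3 - <<'E'
from h import *
r=tilt(45); z=r.as_matrix()[:,2]; g=np.array([.484,-.2345,.09])+.021*z
show(g-.12*z,r); show(g,r)
cv2.imwrite("pics/w1.png",viewer.camera("wrist")[:,:,::-1])
E
```

```text
time_s: 3.77
eef_pos: [0.4587, -0.3134, 0.2883]
eef_rot: [-0.233, 0.741, 0.539, 0.326]
wrist_force: [0.0, 0.5, -0.8]
opening: 1.003
t 3.77 P [ 0.4587 -0.3134  0.2883] q [-1.13  0.4   1.42  0.57  1.92 -0.79] F [ 0.   0.5 -0.8] open 1.003
travel [-0.57  -0.007  0.643] dr [ 0.016 -0.075  0.004]
t 3.77 P [ 0.4587 -0.3134  0.2883] q [-1.13  0.4   1.42  0.57  1.92 -0.79] F [ 0.   0.5 -0.8] open 1.003
travel [-0.602 -0.014  1.443] dr [ 0.016 -0.075  0.004]
```

```bash
python3 -m handwheel '[{"travel":[-0.143,0,0.16],"dr":[0.005,-0.025,0]},{"travel":[-0.143,0,0.16],"dr":[0.005,-0.025,0]},{"travel":[-0.143,0,0.16],"dr":[0.005,-0.025,0]},{"travel":[-0.143,0,0.16],"dr":[0,0,0]},{"travel":[0,0,0],"dr":[0,0,0]}]'; python3 - <<'E'
from h import *
r=tilt(45); z=r.as_matrix()[:,2]; g=np.array([.484,-.2345,.09])+.021*z
show(g,r)
im=viewer.camera("wrist")[:,:,::-1].copy()
a=np.linspace(0,2*np.pi,60)
for zz in (0,.12):
    for u,v in proj("wrist",np.c_[.484+.028*np.cos(a),-.2345+.028*np.sin(a),0*a+zz]): cv2.circle(im,(int(u),int(v)),1,(0,0,255),-1)
cv2.imwrite("pics/w1.png",im)
E
```

```text
time_s: 4.23
eef_pos: [0.4647, -0.3072, 0.1604]
eef_rot: [-0.214, 0.749, 0.551, 0.299]
wrist_force: [0.1, 0.7, -0.9]
opening: 0.997
t 4.23 P [ 0.4647 -0.3072  0.1604] q [-1.1   0.51  1.51  0.51  1.68 -0.89] F [ 0.1  0.7 -0.9] open 0.997
travel [ 0.049 -0.028  0.825] dr [0.006 0.062 0.019]
```

View pics/w1.png

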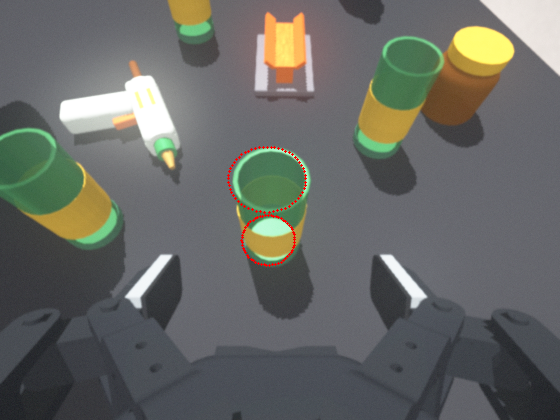

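The wrist view shows the chosen glass centred at about (271,210) with the yellow label. The projected outlines sit about 3 px left, so the glass is about 2 mm further along +x. Now approaching with that correction.

```bash
python3 -m handwheel '[{"travel":[0.008,-0.002,0.13],"dr":[0.002,0.02,0.006]},{"travel":[0.008,-0.002,0.13],"dr":[0.002,0.02,0.006]},{"travel":[0.008,-0.002,0.13],"dr":[0.002,0.02,0.006]},{"travel":[0.008,-0.002,0.13],"dr":[0,0,0]},{"travel":[0.008,-0.002,0.13],"dr":[0,0,0]},{"travel":[0.008,-0.002,0.13],"dr":[0,0,0]},{"travel":[0,0,0],"dr":[0,0,0]}]'; python3 - <<'E'
from h import *
r=tilt(45); z=r.as_matrix()[:,2]; g=np.array([.486,-.235,.09])+.021*z
show(g,r)
E
```

```text
time_s: 4.87
eef_pos: [0.4991, -0.2268, 0.0967]
eef_rot: [-0.211, 0.746, 0.552, 0.306]
wrist_force: [-0.9, 0.2, -0.1]
opening: 0.997
t 4.87 P [ 0.4991 -0.2268  0.0967] q [-0.99  0.54  1.64  0.58  1.51 -0.89] F [-0.9  0.2 -0.1] open 0.997
travel [-0.083 -0.07   0.117] dr [0.025 0.043 0.037]
```

```bash
python3 -m handwheel '[{"travel":[-0.03,-0.025,0.03],"dr":[0.01,0.015,0.015]},{"travel":[-0.03,-0.025,0.03],"dr":[0.01,0.015,0.015]},{"travel":[-0.02,-0.02,0.03],"dr":[0.005,0.01,0.01]},{"travel":[0,0,0.025],"dr":[0,0,0]},{"travel":[0,0,0],"dr":[0,0,0]}]'; python3 - <<'E'
from h import *
r=tilt(45); z=r.as_matrix()[:,2]; g=np.array([.486,-.235,.09])+.021*z
show(g,r)
E
```

```text
time_s: 5.28
eef_pos: [0.4919, -0.2241, 0.0797]
eef_rot: [-0.222, 0.747, 0.546, 0.308]
wrist_force: [0.5, 0.9, -0.4]
opening: 1.0
t 5.28 P [ 0.4919 -0.2241  0.0797] q [-1.    0.57  1.65  0.58  1.5  -0.9 ] F [ 0.5  0.9 -0.4] open 1.0
travel [-0.009 -0.016  0.034] dr [0.007 0.013 0.005]
```

```bash
python3 -m handwheel '[{"travel":[-0.005,-0.008,0.02],"dr":[0.007,0.013,0.005]},{"travel":[-0.005,-0.008,0.015],"dr":[0,0,0]},{"travel":[0,0,0],"dr":[0,0,0]}]'; python3 -m handwheel '[{"travel":[0,0,0],"dr":[0,0,0]},{"travel":[0,0,0],"dr":[0,0,0]},{"travel":[0,0,0],"dr":[0,0,0]},{"travel":[0,0,0],"dr":[0,0,0]},{"travel":[0,0,0],"dr":[0,0,0]},{"travel":[0,0,0],"dr":[0,0,0]},{"travel":[0,0,0],"dr":[0,0,0]},{"travel":[0,0,0],"dr":[0,0,0]},{"travel":[0,0,0],"dr":[0,0,0]},{"travel":[0,0,0],"dr":[0,0,0]}]' -1;  python3 - <<'E'
from h import *
r=tilt(45); z=r.as_matrix()[:,2]; g=np.array([.486,-.235,.09])+.021*z
show(g,r)
E
```

```text
time_s: 5.53
eef_pos: [0.4903, -0.2222, 0.0749]
eef_rot: [-0.225, 0.747, 0.544, 0.31]
wrist_force: [-0.5, -0.3, 0.2]
opening: 1.001
time_s: 6.37
eef_pos: [0.4901, -0.2225, 0.0752]
eef_rot: [-0.225, 0.747, 0.544, 0.309]
wrist_force: [-0.3, -0.8, 0.3]
opening: 0.639
t 6.37 P [ 0.4901 -0.2225  0.0752] q [-1.    0.57  1.65  0.58  1.5  -0.91] F [-0.3 -0.8  0.3] open 0.639
travel [ 0.008 -0.001  0.008] dr [ 0.003  0.001 -0.001]
```

```bash
python3 -m handwheel '[{"travel":[0.05,0,-0.05],"dr":[0,0,0]},{"travel":[0.15,0,-0.15],"dr":[0,0,0]},{"travel":[0.15,0,-0.15],"dr":[0,0,0]},{"travel":[0.15,0,-0.15],"dr":[0,0,0]},{"travel":[0.15,0,-0.15],"dr":[0,0,0]},{"travel":[0.15,0,-0.15],"dr":[0,0,0]},{"travel":[0.15,0,-0.15],"dr":[0,0,0]},{"travel":[0.05,0,-0.05],"dr":[0,0,0]},{"travel":[0,0,0],"dr":[0,0,0]}]'; python3 - <<'E'
from h import *
open("h.py","a").write('''
CT=np.array([-.0212,0,-.0212])*1  # glass centre minus grip point, tool frame, first grip
CT=CT+np.array([0,0,-.021])
CR=np.array([.579,.0157,.065])
''')
from h import *
from importlib import reload
import h; reload(h)
r=tilt(-45)
show(h.CR+[0,0,.17]-r.apply(h.CT),r)
cv2.imwrite("pics/s1.png",viewer.camera("scene")[:,:,::-1])
E
```

```text
time_s: 7.12
eef_pos: [0.4884, -0.2201, 0.298]
eef_rot: [-0.228, 0.747, 0.543, 0.308]
wrist_force: [0.3, -1.0, -1.7]
opening: 0.649
t 7.12 P [ 0.4884 -0.2201  0.298 ] q [-1.    0.27  1.55  0.6   1.83 -0.68] F [ 0.3 -1.  -1.7] open 0.649
travel [0.611 0.097 1.627] dr [-1.2e-02 -3.0e+00 -2.0e-03]
```

```bash
sed -i 's/^CT=np.array(.*first grip/CT=np.array([-.0212,0,.0212])  # glass centre minus grip point, tool frame, first grip/' h.py; python3 -m handwheel '[{"travel":[0.1,0.007,0.1],"dr":[0,0,0]},{"travel":[0.18,0.013,0.18],"dr":[0,0,0]},{"travel":[0.18,0.013,0.18],"dr":[0,0,0]},{"travel":[0.18,0.013,0.18],"dr":[0,0,0]},{"travel":[0.18,0.013,0.18],"dr":[0,0,0]},{"travel":[0.18,0.013,0.18],"dr":[0,0,0]},{"travel":[0.18,0.013,0.18],"dr":[0,0,0]},{"travel":[0.08,0.007,0.08],"dr":[0,0,0]},{"travel":[0,0,0],"dr":[0,-0.15,0]},{"travel":[0,0,0],"dr":[0,-0.2,0]},{"travel":[0,0,0],"dr":[0,-0.2,0]},{"travel":[0,0,0],"dr":[0,-0.2,0]},{"travel":[0,0,0],"dr":[0,-0.2,0]},{"travel":[0,0,0],"dr":[0,-0.2,0]},{"travel":[0,0,0],"dr":[0,-0.2,0]},{"travel":[0,0,0],"dr":[0,-0.1,0]}]'; python3 - <<'E'
from h import *
r=tilt(-45)
show(CR+[0,0,.10]-r.apply(CT),r)
E
```

```text
time_s: 8.5
eef_pos: [0.5713, 0.0423, 0.2531]
eef_rot: [-0.026, 0.811, 0.584, -0.023]
wrist_force: [0.2, 0.3, -2.1]
opening: 0.646
t 8.5 P [0.5713 0.0423 0.2531] q [-0.14  0.21  1.53  0.01  1.47  0.19] F [ 0.2  0.3 -2.1] open 0.646
travel [-0.047  0.151  0.678] dr [-0.134 -1.488  0.029]
```

```bash
python3 -m handwheel '[{"travel":[0,0.02,-0.03],"dr":[-0.02,-0.19,0.004]},{"travel":[0,0.02,-0.03],"dr":[-0.02,-0.19,0.004]},{"travel":[0,0.02,-0.03],"dr":[-0.02,-0.19,0.004]},{"travel":[0,0.02,-0.03],"dr":[-0.02,-0.19,0.004]},{"travel":[0,0.02,-0.03],"dr":[-0.02,-0.19,0.004]},{"travel":[0,0.02,-0.02],"dr":[-0.02,-0.19,0.004]},{"travel":[0,0.02,-0.02],"dr":[-0.02,-0.19,0.004]},{"travel":[0,0.01,0],"dr":[0,-0.12,0]},{"travel":[0,0,0],"dr":[0,0,0]}]'; python3 - <<'E'
from h import *
r=tilt(-45)
show(CR+[0,0,.06]-r.apply(CT),r)
P,Q,o=pose(); C=P+Q.apply(CT); u=Q.apply([.7071,0,-.7071]); print(C,u)
out=[]
a=np.linspace(0,2*np.pi,60); e1=np.cross(u,UP); e1/=np.linalg.norm(e1); e2=np.cross(u,e1)
for n in ("wrist","scene"):
    im=viewer.camera(n)[:,:,::-1].copy()
    cr=[CR-[0,0,.055]+s*.06*A+t*.04*np.cross(UP,A) for s,t in((1,1),(1,-1),(-1,-1),(-1,1))]
    for X in [C+u*k+.028*(np.outer(np.cos(a),e1)+np.outer(np.sin(a),e2)) for k in (-.06,.06)]+[np.array(cr)]:
        for p in proj(n,X): cv2.circle(im,tuple(np.int32(np.round(p))),1,(0,0,255),-1)
    out.append(im)
s=cv2.resize(out[1][120:300,200:440],(560,420))
cv2.imwrite("pics/w2.png",cv2.resize(np.vstack([out[0],s]),(440,600)) if 0 else cv2.resize(np.hstack([out[0],s]),(800,300)))
E
```

```text
time_s: 9.25
eef_pos: [0.5889, 0.0462, 0.2534]
eef_rot: [0.225, 0.734, 0.551, -0.328]
wrist_force: [0.0, 0.6, -3.3]
opening: 0.646
t 9.25 P [0.5889 0.0462 0.2534] q [ 0.22  0.55  1.28 -0.69  1.76  0.53] F [ 0.   0.6 -3.3] open 0.646
travel [0.618 0.027 0.736] dr [-0.022  0.06   0.06 ]
[0.58506802 0.03203296 0.26866601] [ 0.29144327  0.95606583 -0.03130115]
```

View pics/w2.png

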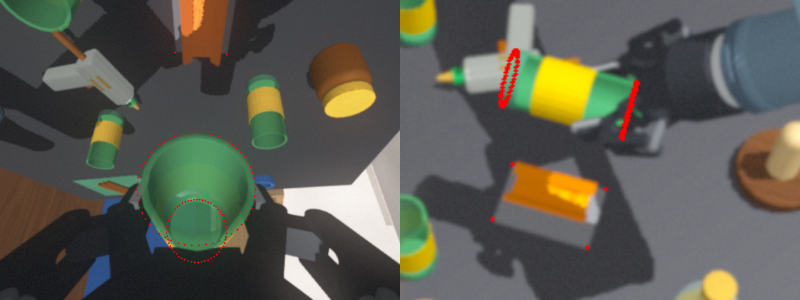

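```bash
python3 -m handwheel '[{"travel":[0.08,0.004,0.09],"dr":[-0.006,0.015,0.015]},{"travel":[0.14,0.006,0.17],"dr":[-0.006,0.015,0.015]},{"travel":[0.14,0.006,0.17],"dr":[-0.006,0.015,0.015]},{"travel":[0.14,0.006,0.17],"dr":[-0.006,0.015,0.015]},{"travel":[0.08,0.004,0.09],"dr":[0,0,0]},{"travel":[0,0,0],"dr":[0,0,0]}]'; python3 - <<'E'
from h import *
r=tilt(-45)
show(CR+[0,0,.015]-r.apply(CT),r)
P,Q,o=pose(); C=P+Q.apply(CT); u=Q.apply([.7071,0,-.7071]); print(C,u)
im=viewer.camera("scene")[:,:,::-1].copy(); im=cv2.resize(im[170:290,230:390],(800,600),interpolation=cv2.INTER_CUBIC)
a=np.linspace(0,2*np.pi,60); e1=np.cross(u,UP); e1/=np.linalg.norm(e1); e2=np.cross(u,e1)
for k in (-.06,.06):
    for p in proj("scene",C+u*k+.028*(np.outer(np.cos(a),e1)+np.outer(np.sin(a),e2))): cv2.circle(im,tuple(np.int32(((p-[230,170])*5+2))),1,(0,0,255),-1)
cv2.imwrite("pics/s2.png",im)
E
```

```text
time_s: 9.85
eef_pos: [0.5892, 0.0289, 0.1181]
eef_rot: [0.221, 0.754, 0.542, -0.298]
wrist_force: [-0.4, 0.1, -2.7]
opening: 0.646
t 9.85 P [0.5892 0.0289 0.1181] q [ 0.18  0.66  1.38 -0.66  1.53  0.68] F [-0.4  0.1 -2.7] open 0.646
travel [ 0.24  -0.041  0.258] dr [ 0.002 -0.048 -0.026]
[0.58416654 0.01421306 0.13252477] [0.31366613 0.94918645 0.02528762]
```

View pics/s2.png

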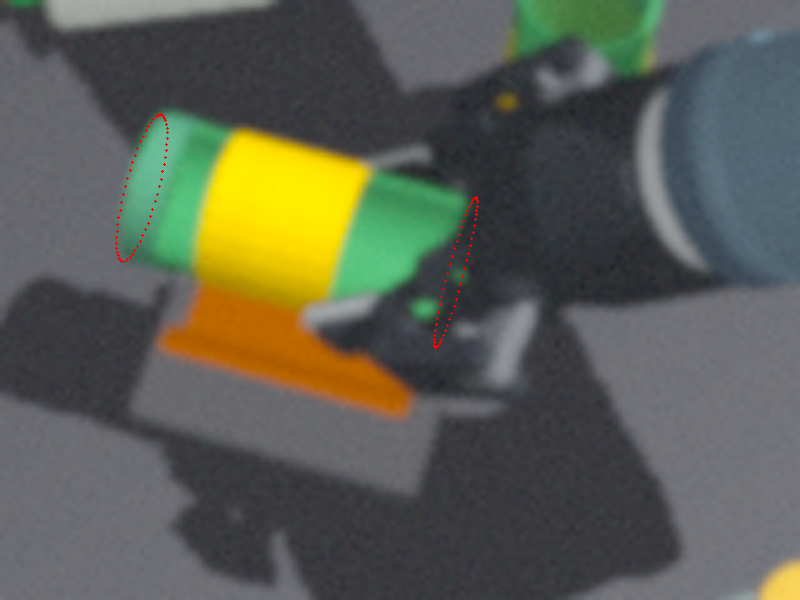

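The view shows the glass at (290,215) in the crop, held level. The projected outline matches within 1–2 mm, and it sits over the trough.

```bash
python3 -m handwheel '[{"travel":[0.04,-0.008,0.043],"dr":[0,-0.012,-0.006]},{"travel":[0.04,-0.008,0.043],"dr":[0,-0.012,-0.006]},{"travel":[0.04,-0.008,0.043],"dr":[0,-0.012,-0.006]},{"travel":[0.04,-0.008,0.043],"dr":[0,-0.012,-0.006]},{"travel":[0.04,-0.008,0.043],"dr":[0,0,0]},{"travel":[0.03,0,0.03],"dr":[0,0,0]},{"travel":[0,0,0],"dr":[0,0,0]}]'; python3 - <<'E'
from h import *
r=tilt(-45)
show(CR-r.apply(CT),r)
P,Q,o=pose(); C=P+Q.apply(CT); u=Q.apply([.7071,0,-.7071]); print(C,u)
E
```

```text
time_s: 10.48
eef_pos: [0.5879, 0.0295, 0.072]
eef_rot: [0.229, 0.749, 0.543, -0.304]
wrist_force: [0.4, 0.2, -2.0]
opening: 0.643
t 10.48 P [0.5879 0.0295 0.072 ] q [ 0.19  0.73  1.39 -0.67  1.48  0.73] F [ 0.4  0.2 -2. ] open 0.643
travel [ 0.098 -0.03   0.107] dr [ 0.016 -0.009 -0.017]
[0.58308956 0.01513425 0.08673026] [0.30604787 0.95199469 0.00465224]
```

```bash
python3 -m handwheel '[{"travel":[0,-0.015,0],"dr":[0.008,-0.005,-0.01]},{"travel":[0,-0.015,0],"dr":[0.008,-0.005,-0.008]},{"travel":[0.02,-0.005,0.02],"dr":[0,0,0]},{"travel":[0.02,0,0.02],"dr":[0,0,0]},{"travel":[0.02,0,0.02],"dr":[0,0,0]},{"travel":[0.015,0,0.015],"dr":[0,0,0]},{"travel":[0,0,0],"dr":[0,0,0]}]'; python3 - <<'E'
from h import *
r=tilt(-45)
show(CR-r.apply(CT),r)
P,Q,o=pose(); C=P+Q.apply(CT); u=Q.apply([.7071,0,-.7071]); print(C,u)
E
```

```text
time_s: 11.07
eef_pos: [0.5831, 0.0319, 0.0551]
eef_rot: [0.226, 0.746, 0.545, -0.309]
wrist_force: [0.3, 0.4, -2.5]
opening: 0.648
t 11.07 P [0.5831 0.0319 0.0551] q [ 0.19  0.76  1.39 -0.67  1.47  0.74] F [ 0.3  0.4 -2.5] open 0.648
travel [0.016 0.007 0.031] dr [0.002 0.001 0.002]
[0.57849916 0.01748659 0.06996054] [ 3.04444881e-01  9.52519734e-01 -5.39398230e-04]
```

```bash
for i in 1; do python3 -m handwheel '[{"travel":[0.006,0.003,0.01],"dr":[0,0,0]},{"travel":[0.008,0.002,0.01],"dr":[0,0,0]},{"travel":[0.008,0,0.01],"dr":[0,0,0]},{"travel":[0,0,0],"dr":[0,0,0]}]'; done; python3 - <<'E'
from h import *
show(CR-tilt(-45).apply(CT),tilt(-45))
E
```

```text
time_s: 11.4
eef_pos: [0.5845, 0.0307, 0.0518]
eef_rot: [0.227, 0.746, 0.544, -0.31]
wrist_force: [-0.2, -0.7, -2.3]
opening: 0.648
t 11.4 P [0.5845 0.0307 0.0518] q [ 0.19  0.77  1.38 -0.68  1.47  0.74] F [-0.2 -0.7 -2.3] open 0.648
travel [ 0.004 -0.004  0.011] dr [ 0.004  0.005 -0.001]
```

```bash
python3 -m handwheel '[{"travel":[0.006,-0.002,0.01],"dr":[0,0,0]},{"travel":[0,0,0],"dr":[0,0,0]}]';python3 -m handwheel '[{"travel":[0.007,0,0.009],"dr":[0,0,0]},{"travel":[0,0,0],"dr":[0,0,0]}]'; python3 - <<'E'
from h import *
show(CR-tilt(-45).apply(CT),tilt(-45))
E
```

```text
time_s: 11.57
eef_pos: [0.5847, 0.0307, 0.0518]
eef_rot: [0.228, 0.746, 0.544, -0.309]
wrist_force: [-1.0, 0.0, -2.7]
opening: 0.648
time_s: 11.73
eef_pos: [0.5848, 0.0308, 0.0518]
eef_rot: [0.229, 0.746, 0.543, -0.309]
wrist_force: [-1.2, -0.8, -1.2]
opening: 0.649
t 11.73 P [0.5848 0.0308 0.0518] q [ 0.19  0.77  1.38 -0.68  1.47  0.74] F [-1.2 -0.8 -1.2] open 0.649
travel [ 0.003 -0.006  0.013] dr [ 0.007  0.008 -0.006]
```

```bash
python3 -m handwheel '[{"travel":[0.012,-0.004,0.016],"dr":[0,0,0]},{"travel":[0.012,0,0.016],"dr":[0,0,0]}]';python3 -m handwheel '[{"travel":[0.014,0,0.016],"dr":[0,0,0]},{"travel":[0,0,0],"dr":[0,0,0]}]'
```

```text
time_s: 11.9
eef_pos: [0.5849, 0.0305, 0.0514]
eef_rot: [0.231, 0.746, 0.542, -0.31]
wrist_force: [-9.4, 9.3, 21.1]
opening: 0.647
time_s: 12.07
eef_pos: [0.5848, 0.031, 0.0522]
eef_rot: [0.232, 0.746, 0.541, -0.311]
wrist_force: [-0.3, -1.0, -2.5]
opening: 0.646
```

```bash
python3 -m handwheel '[{"travel":[0.006,0,0.008],"dr":[0,0,0]},{"travel":[0,0,0],"dr":[0,0,0]},{"travel":[0,0,0],"dr":[0,0,0]},{"travel":[0,0,0],"dr":[0,0,0]},{"travel":[0,0,0],"dr":[0,0,0]},{"travel":[0,0,0],"dr":[0,0,0]},{"travel":[0,0,0],"dr":[0,0,0]},{"travel":[0,0,0],"dr":[0,0,0]}]' 1; python3 -m handwheel '[{"travel":[0,0,-0.05],"dr":[0,0,0]},{"travel":[0,0,-0.1],"dr":[0,0,0]},{"travel":[0,0,-0.15],"dr":[0,0,0]},{"travel":[0,0,-0.15],"dr":[0,0,0]},{"travel":[0,0,-0.15],"dr":[0,0,0]},{"travel":[0,0,-0.15],"dr":[0,0,0]},{"travel":[-0.15,0,-0.15],"dr":[0,0,0]},{"travel":[-0.15,0,-0.15],"dr":[0,0,0]},{"travel":[-0.15,0,-0.15],"dr":[0,0,0]},{"travel":[0,0,0],"dr":[0,0,0]}]'; python3 - <<'E'
from h import *
r=tilt(45); z=r.as_matrix()[:,2]
show(CR-.03*A+.021*z-.12*z,r)
s=viewer.camera("scene")[:,:,::-1]; t=viewer.camera("top")[:,:,::-1]
f=lambda im,u,v: cv2.resize(im[v:v+90,u:u+80],(400,450),interpolation=cv2.INTER_CUBIC)
cv2.imwrite("pics/s3.png",np.hstack([f(s,250,180),f(t,228,150)]))
E
```

```text
time_s: 12.73
eef_pos: [0.5851, 0.0293, 0.0488]
eef_rot: [0.232, 0.746, 0.541, -0.311]
wrist_force: [0.2, -0.5, -0.5]
opening: 1.001
time_s: 13.57
eef_pos: [0.6082, 0.1142, 0.2304]
eef_rot: [0.23, 0.745, 0.542, -0.313]
wrist_force: [0.5, 0.4, 1.5]
opening: 0.999
t 13.57 P [0.6082 0.1142 0.2304] q [ 0.3   0.66  1.16 -0.65  1.8   0.62] F [0.5 0.4 1.5] open 0.999
travel [-0.488  0.015  1.412] dr [ 0.008  3.025 -0.004]
```

View pics/s3.png

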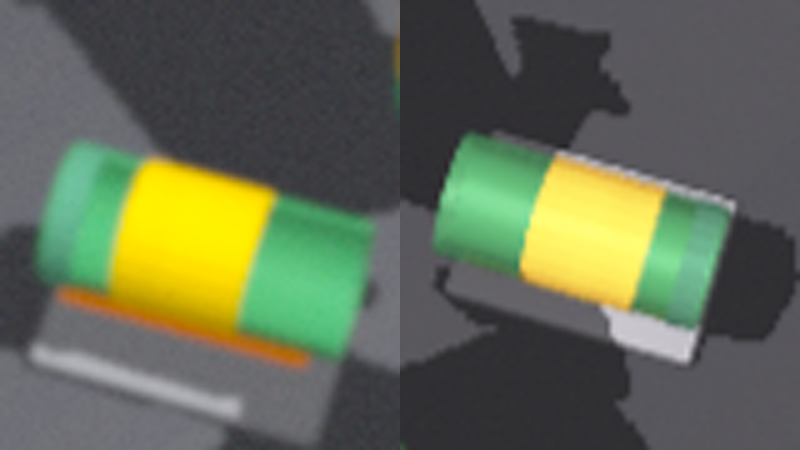

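The glass lies in the trough, clear of the hand, with its mouth toward +y. In the top crop the mouth end is at (450,190) and the base end at (716,267).

```bash
python3 - <<'E'
from h import *
m=ray("top",(228+50/5,150+190/5),.065);b=ray("top",(228+316/5,150+267/5),.065);print(m,b,(m+b)/2,np.linalg.norm(m-b),np.degrees(np.arctan2(*(m-b)[1::-1])))
m=ray("scene",(250+352/5,180+288/5),.065);b=ray("scene",(250+62/5,180+212/5),.065);print(m,b,(m+b)/2,np.linalg.norm(m-b),np.degrees(np.arctan2(*(m-b)[1::-1])))
E
```

```text
[0.59812799 0.07568673 0.065     ] [ 0.56146473 -0.04019774  0.065     ] [0.57979636 0.0177445  0.065     ] 0.12154589158260605 72.44379178422443
[0.5964753  0.07467213 0.065     ] [ 0.56250283 -0.03718941  0.065     ] [0.57948906 0.01874136 0.065     ] 0.11690651548757092 73.1064061834308
```

```bash
python3 -m handwheel '[{"travel":[0,0,-0.03],"dr":[0,0.2,0]},{"travel":[0,0,-0.03],"dr":[0,0.21,0]},{"travel":[0,0,-0.03],"dr":[0,0.21,0]},{"travel":[0,0,-0.03],"dr":[0,0.21,0]},{"travel":[0,0,-0.03],"dr":[0,0.21,0]},{"travel":[0,0,-0.03],"dr":[0,0.21,0]},{"travel":[0,0,-0.03],"dr":[0,0.21,0]},{"travel":[0,0,-0.03],"dr":[0,0.21,0]},{"travel":[0,0,-0.03],"dr":[0,0.21,0]},{"travel":[0,0,-0.03],"dr":[0,0.21,0]},{"travel":[0,0,-0.03],"dr":[0,0.21,0]},{"travel":[0,0,-0.03],"dr":[0,0.21,0]},{"travel":[0,0,-0.03],"dr":[0,0.21,0]},{"travel":[0,0,-0.03],"dr":[0,0.21,0]},{"travel":[0,0,0],"dr":[0,0.1,0]},{"travel":[0,0,0],"dr":[0,0,0]}]'; cat >>h.py <<'E'
C1=np.array([.580,.018,.065]); R45=tilt(45); Z45=R45.as_matrix()[:,2]; G2=C1-.03*A+.021*Z45
E
python3 -c "
from h import *
show(G2-.12*Z45,R45)"
```

```text
time_s: 15.0
eef_pos: [0.5998, 0.1219, 0.2603]
eef_rot: [-0.254, 0.741, 0.528, 0.327]
wrist_force: [-0.5, -0.5, -0.7]
opening: 1.003
t 15.0 P [0.5998 0.1219 0.2603] q [-0.42  0.19  1.76  0.86  1.41 -0.34] F [-0.5 -0.5 -0.7] open 1.003
travel [-1.524  0.124 -0.484] dr [-0.029 -0.132 -0.055]
```

```bash
python3 -m handwheel '[{"travel":[-0.2,0.016,-0.13],"dr":[-0.004,-0.02,-0.008]},{"travel":[-0.2,0.016,-0.13],"dr":[-0.004,-0.02,-0.008]},{"travel":[-0.2,0.016,-0.13],"dr":[-0.004,-0.02,-0.008]},{"travel":[-0.2,0.016,-0.06],"dr":[-0.004,-0.02,-0.008]},{"travel":[-0.2,0.016,-0.03],"dr":[-0.004,-0.02,-0.008]},{"travel":[-0.2,0.016,0],"dr":[-0.004,-0.02,-0.008]},{"travel":[-0.2,0.016,0],"dr":[-0.004,-0.02,-0.008]},{"travel":[-0.1,0.01,0],"dr":[0,0,0]},{"travel":[0,0,0],"dr":[0,0,0]}]'; python3 -c "
from h import *
show(G2-.08*Z45,R45)"
```

```text
time_s: 15.75
eef_pos: [0.5456, -0.0855, 0.1333]
eef_rot: [-0.226, 0.75, 0.547, 0.296]
wrist_force: [-0.6, -0.5, 0.2]
opening: 0.999
t 15.75 P [ 0.5456 -0.0855  0.1333] q [-0.76  0.4   1.75  0.67  1.44 -0.7 ] F [-0.6 -0.5  0.2] open 0.999
travel [0.058 0.012 0.3  ] dr [-0.03   0.042 -0.01 ]
```

```bash
python3 -m handwheel '[{"travel":[0.02,0.004,0.1],"dr":[-0.01,0.015,-0.004]},{"travel":[0.02,0.004,0.1],"dr":[-0.01,0.015,-0.004]},{"travel":[0.02,0.004,0.1],"dr":[-0.01,0.015,0]},{"travel":[0,0,0],"dr":[0,0,0]}]'; python3 - <<'E'
from h import *
show(G2,R45)
im=viewer.camera("wrist")[:,:,::-1].copy()
a=np.linspace(0,2*np.pi,60); e=np.cross(UP,A)
for k in (-.06,.06):
    for p in proj("wrist",C1+k*A+.028*(np.outer(np.cos(a),e)+np.outer(np.sin(a),UP))): cv2.circle(im,tuple(np.int32(p)),1,(0,0,255),-1)
cv2.imwrite("pics/w3.png",im)
E
```

```text
time_s: 16.08
eef_pos: [0.5592, -0.0471, 0.106]
eef_rot: [-0.227, 0.748, 0.543, 0.307]
wrist_force: [-0.3, -0.3, -1.2]
opening: 1.0
t 16.08 P [ 0.5592 -0.0471  0.106 ] q [-0.7   0.44  1.78  0.73  1.36 -0.71] F [-0.3 -0.3 -1.2] open 1.0
travel [-0.012  0.001  0.514] dr [-0.006  0.002 -0.009]
```

View pics/w3.png

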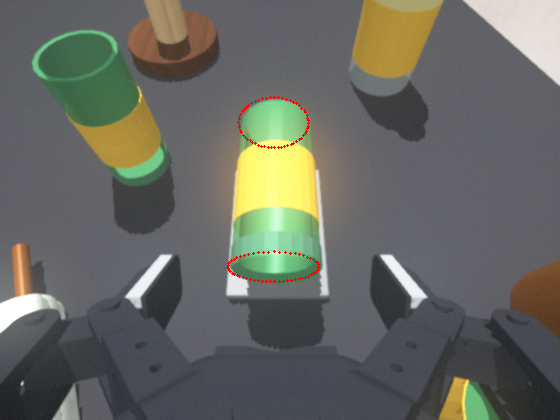

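Projected rings agree with the lying glass to 2–4 px (about 2 mm), and the jaws straddle it evenly. Approaching.

```bash
sed -i 's/C1=np.array(\[.580,.018,/C1=np.array([.581,.0197,/' h.py; python3 -m handwheel '[{"travel":[0,0,0.1],"dr":[0,0,0]},{"travel":[0,0,0.1],"dr":[0,0,0]},{"travel":[0,0,0.1],"dr":[0,0,0]},{"travel":[0,0,0.1],"dr":[0,0,0]},{"travel":[0,0,0],"dr":[0,0,0]}]'; python3 -c "
from h import *
show(G2,R45)"
```

```text
time_s: 16.55
eef_pos: [0.5755, -0.0067, 0.0664]
eef_rot: [-0.223, 0.747, 0.546, 0.306]
wrist_force: [-1.4, 0.2, -0.2]
opening: 1.001
t 16.55 P [ 0.5755 -0.0067  0.0664] q [-0.62  0.5   1.79  0.78  1.26 -0.72] F [-1.4  0.2 -0.2] open 1.001
travel [-0.02  -0.019  0.132] dr [-0.002  0.014  0.004]
```

```bash
python3 -m handwheel '[{"travel":[-0.012,-0.012,0.05],"dr":[0,0.007,0.002]},{"travel":[-0.012,-0.012,0.05],"dr":[0,0.007,0.002]},{"travel":[-0.005,-0.005,0.035],"dr":[0,0,0]},{"travel":[0,0,0.015],"dr":[0,0,0]},{"travel":[0,0,0],"dr":[0,0,0]}]'; python3 -c "
from h import *
show(G2,R45)"
```

```text
time_s: 16.97
eef_pos: [0.5762, 0.0069, 0.0473]
eef_rot: [-0.225, 0.746, 0.545, 0.309]
wrist_force: [-0.1, -0.2, -0.5]
opening: 1.004
t 16.97 P [0.5762 0.0069 0.0473] q [-0.6   0.53  1.8   0.8   1.22 -0.75] F [-0.1 -0.2 -0.5] open 1.004
travel [ 0.006  0.004 -0.02 ] dr [0.    0.002 0.005]
```

```bash
python3 -m handwheel '[{"travel":[0.004,0.003,-0.022],"dr":[0,0,0]},{"travel":[0,0,0],"dr":[0,0,0]}]'; python3 -m handwheel '[{"travel":[0,0,0],"dr":[0,0,0]},{"travel":[0,0,0],"dr":[0,0,0]},{"travel":[0,0,0],"dr":[0,0,0]},{"travel":[0,0,0],"dr":[0,0,0]},{"travel":[0,0,0],"dr":[0,0,0]},{"travel":[0,0,0],"dr":[0,0,0]},{"travel":[0,0,0],"dr":[0,0,0]},{"travel":[0,0,0],"dr":[0,0,0]},{"travel":[0,0,0],"dr":[0,0,0]},{"travel":[0,0,0],"dr":[0,0,0]}]' -1;  python3 -c "
from h import *
show(G2,R45);P,Q,o=pose();print(Q.inv().apply(C1-P))"
```

```text
time_s: 17.13
eef_pos: [0.5761, 0.0045, 0.0504]
eef_rot: [-0.225, 0.746, 0.545, 0.309]
wrist_force: [0.2, 0.3, 0.3]
opening: 1.0
time_s: 17.97
eef_pos: [0.5757, 0.0037, 0.0516]
eef_rot: [-0.225, 0.746, 0.545, 0.309]
wrist_force: [-0.5, 0.3, -0.2]
opening: 0.641
t 17.97 P [0.5757 0.0037 0.0516] q [-0.61  0.53  1.8   0.8   1.23 -0.74] F [-0.5  0.3 -0.2] open 0.641
travel [0.001 0.001 0.015] dr [0.    0.001 0.005]
[0.0214113  0.0001488  0.00243847]
```

```bash
python3 -m handwheel '[{"travel":[0.03,0,-0.03],"dr":[0,0,0]},{"travel":[0.08,0,-0.08],"dr":[0,0,0]},{"travel":[0.16,0,-0.16],"dr":[0,0,0]},{"travel":[0.16,0,-0.16],"dr":[0,0,0]},{"travel":[0.16,0,-0.16],"dr":[0,0,0]},{"travel":[0.16,0,-0.16],"dr":[0,0,0]},{"travel":[0.16,0,-0.16],"dr":[0,0,0]},{"travel":[0.16,0,-0.16],"dr":[0,0,0]},{"travel":[0.16,0,-0.16],"dr":[0,0,0]},{"travel":[0.08,0,-0.08],"dr":[0,0,0]},{"travel":[0,0,0],"dr":[0,0,0]}]'; cat >>h.py <<'E'
CT2=np.array([.0214,0,.0024]); MT2=np.array([.7071,0,.7071]); SEAT=np.array([.536,.302,.02]); RM=tilt(-45)
def tgt(h): return SEAT+[0,0,.06+h]-RM.apply(CT2)
E
python3 -c "
from h import *
print(tgt(.15))
show(tgt(.15),RM)"
```

```text
time_s: 18.88
eef_pos: [0.5727, 0.0051, 0.3414]
eef_rot: [-0.226, 0.748, 0.544, 0.305]
wrist_force: [-0.3, 0.4, -2.0]
opening: 0.647
[0.53189297 0.28920811 0.24682914]
t 18.88 P [0.5727 0.0051 0.3414] q [-0.61  0.1   1.66  0.74  1.64 -0.34] F [-0.3  0.4 -2. ] open 0.647
travel [ 0.779 -0.834  1.661] dr [-1.200e-02 -2.986e+00  1.000e-03]
```

```bash
python3 -m handwheel '[{"travel":[0.08,-0.055,0.08],"dr":[0,0,0]},{"travel":[0.15,-0.105,0.15],"dr":[0,0,0]},{"travel":[0.15,-0.105,0.15],"dr":[0,0,0]},{"travel":[0.15,-0.105,0.15],"dr":[0,0,0]},{"travel":[0.15,-0.105,0.15],"dr":[0,0,0]},{"travel":[0.15,-0.105,0.15],"dr":[0,0,0]},{"travel":[0.15,-0.105,0.15],"dr":[0,0,0]},{"travel":[0.15,-0.105,0.15],"dr":[0,0,0]},{"travel":[0.08,-0.055,0.08],"dr":[0,0,0]},{"travel":[0.01,0,-0.02],"dr":[0,-0.1,0]},{"travel":[0.02,0,-0.025],"dr":[0,-0.2,0]},{"travel":[0.02,0,-0.025],"dr":[0,-0.2,0]},{"travel":[0.01,0,-0.03],"dr":[0,-0.2,0]},{"travel":[0,0,-0.03],"dr":[0,-0.2,0]},{"travel":[0,0,-0.03],"dr":[0,-0.2,0]},{"travel":[0,0,-0.03],"dr":[0,-0.2,0]},{"travel":[0,0,-0.03],"dr":[0,-0.2,0]},{"travel":[0,0,0],"dr":[0,0,0]}]'; python3 -c "
from h import *
show(tgt(.15),RM)"
```

```text
time_s: 20.38
eef_pos: [0.5147, 0.2892, 0.3439]
eef_rot: [0.006, 0.81, 0.586, -0.039]
wrist_force: [-0.7, 0.1, -2.7]
opening: 0.644
t 20.38 P [0.5147 0.2892 0.3439] q [ 0.33  0.2   1.36 -0.03  1.65  0.65] F [-0.7  0.1 -2.7] open 0.644
travel [0.081 0.132 0.639] dr [-0.071 -1.365  0.013]
```

```bash
python3 -m handwheel '[{"travel":[0,0.02,-0.03],"dr":[-0.01,-0.18,0.002]},{"travel":[0,0.02,-0.03],"dr":[-0.01,-0.2,0.002]},{"travel":[0,0.02,-0.03],"dr":[-0.01,-0.2,0.002]},{"travel":[0,0.02,-0.03],"dr":[-0.01,-0.2,0.002]},{"travel":[0,0.02,-0.03],"dr":[-0.01,-0.2,0.002]},{"travel":[0,0.02,-0.03],"dr":[-0.01,-0.2,0.002]},{"travel":[0,0.01,-0.02],"dr":[-0.01,-0.18,0.002]},{"travel":[0,0,0],"dr":[0,0,0]}]'; python3 -c "
from h import *
show(tgt(.13),RM)"
```

```text
time_s: 21.05
eef_pos: [0.535, 0.2899, 0.3555]
eef_rot: [0.224, 0.738, 0.548, -0.324]
wrist_force: [-0.1, -0.6, -3.4]
opening: 0.648
t 21.05 P [0.535  0.2899 0.3555] q [ 0.55  0.66  0.9  -0.59  2.16  0.65] F [-0.1 -0.6 -3.4] open 0.648
travel [0.614 0.004 0.599] dr [-0.024  0.047  0.044]
```

```bash
python3 -m handwheel '[{"travel":[0.1,0.001,0.1],"dr":[-0.006,0.012,0.011]},{"travel":[0.15,0.001,0.15],"dr":[-0.006,0.012,0.011]},{"travel":[0.15,0.001,0.15],"dr":[-0.006,0.012,0.011]},{"travel":[0.14,0.001,0.13],"dr":[-0.006,0.012,0.011]},{"travel":[0.06,0.001,0.05],"dr":[0,0,0]},{"travel":[0,0,0],"dr":[0,0,0]}]'; cat >>h.py <<'E'
def shots(name):
    P,Q,o=pose(); C=P+Q.apply(CT2); u=Q.apply(MT2); print("C-seat",(C-SEAT).round(4),"u",u.round(4))
    a=np.linspace(0,2*np.pi,72); e1=np.cross(u,[1,0,0]); e1/=np.linalg.norm(e1); e2=np.cross(u,e1); out=[]
    rings=[C+u*k+.028*(np.outer(np.cos(a),e1)+np.outer(np.sin(a),e2)) for k in (-.06,.06)]
    rings+=[np.c_[SEAT[0]+r*np.cos(a),SEAT[1]+r*np.sin(a),SEAT[2]+z+0*a] for r,z in ((.055,0),(.019,.06))]
    for n,(x,y,w,h) in (("scene",(365,110,120,140)),("top",(70,130,120,140))):
        im=viewer.camera(n)[:,:,::-1]; im=cv2.resize(im[y:y+h,x:x+w],None,fx=3.3,fy=3.3,interpolation=cv2.INTER_CUBIC)
        for X,col in zip(rings,[(0,0,255)]*2+[(255,255,0)]*2):
            for p in proj(n,X): cv2.circle(im,tuple(np.int32((p-[x,y]+.5)*3.3)),0,col,-1)
        out.append(im)
    cv2.imwrite(name,np.hstack(out))
E
python3 -c "
from h import *
show(tgt(.1),RM); shots('pics/p1.png')"
```

```text
time_s: 21.55
eef_pos: [0.5328, 0.2887, 0.2178]
eef_rot: [0.213, 0.749, 0.549, -0.304]
wrist_force: [-0.1, -0.2, -2.4]
opening: 0.649
t 21.55 P [0.5328 0.2887 0.2178] q [ 0.54  0.72  1.07 -0.5   1.94  0.8 ] F [-0.1 -0.2 -2.4] open 0.649
travel [ 0.098 -0.005  0.1  ] dr [-0.022 -0.046  0.019]
C-seat [ 8.000e-04 -1.000e-04  1.813e-01] u [-0.0071  0.0277 -0.9996]
```

View pics/p1.png

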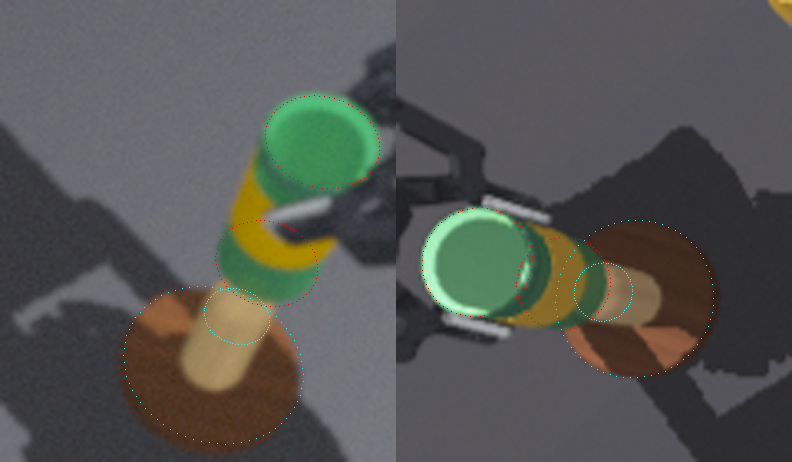

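Overlays: red glass rings and cyan board/peg rings coincide with the picture to about 1–2 px at 3.3× zoom, so about 1 mm in both views. The remaining error is a 1.6° tilt. I'll straighten it and descend to just above the peg.

```bash
python3 -m handwheel '[{"travel":[0.03,-0.002,0.03],"dr":[-0.012,-0.025,0.01]},{"travel":[0.035,-0.002,0.035],"dr":[-0.012,-0.025,0.01]},{"travel":[0.03,0,0.03],"dr":[0,0,0]},{"travel":[0,0,0],"dr":[0,0,0]}]'; python3 -c "
from h import *
show(tgt(.08),RM);P,Q,o=pose();print((P+Q.apply(CT2)-SEAT).round(4),Q.apply(MT2))"
```

```text
time_s: 21.98
eef_pos: [0.5363, 0.2907, 0.2063]
eef_rot: [0.229, 0.749, 0.543, -0.303]
wrist_force: [0.0, 0.1, -2.6]
opening: 0.647
t 21.98 P [0.5363 0.2907 0.2063] q [ 0.55  0.74  1.06 -0.52  1.92  0.83] F [ 0.   0.1 -2.6] open 0.647
travel [ 0.125 -0.028  0.153] dr [ 0.018 -0.014 -0.02 ]
[0.0047 0.0015 0.1696] [ 0.01552949  0.00247469 -0.99986676]
```

```bash
python3 -m handwheel '[{"travel":[0.03,-0.012,0.035],"dr":[0.009,-0.007,-0.01]},{"travel":[0.04,-0.012,0.045],"dr":[0.009,-0.007,-0.01]},{"travel":[0.04,-0.006,0.05],"dr":[0,0,0]},{"travel":[0,0,0],"dr":[0,0,0]}]'; python3 -c "
from h import *
show(tgt(.06),RM);P,Q,o=pose();print((P+Q.apply(CT2)-SEAT).round(4),Q.apply(MT2))"
```

```text
time_s: 22.32
eef_pos: [0.5316, 0.2911, 0.1794]
eef_rot: [0.225, 0.746, 0.545, -0.308]
wrist_force: [-0.4, -0.1, -2.5]
opening: 0.644
t 22.32 P [0.5316 0.2911 0.1794] q [ 0.55  0.77  1.08 -0.51  1.9   0.85] F [-0.4 -0.1 -2.5] open 0.644
travel [0.098 0.006 0.115] dr [ 0.002 -0.003  0.002]
[-0.0003  0.0019  0.1426] [ 5.26612064e-04  1.44966773e-03 -9.99989221e-01]
```

```bash
python3 -m handwheel '[{"travel":[0.02,0.001,0.027],"dr":[0,0,0]},{"travel":[0.02,0.001,0.025],"dr":[0,0,0]},{"travel":[0.02,0.001,0.025],"dr":[0,0,0]},{"travel":[0.02,0.001,0.025],"dr":[0,0,0]},{"travel":[0,0,0],"dr":[0,0,0]}]'; python3 -c "
from h import *
show(tgt(.04),RM);P,Q,o=pose();print((P+Q.apply(CT2)-SEAT).round(4),Q.apply(MT2))"
```

```text
time_s: 22.73
eef_pos: [0.531, 0.2881, 0.1569]
eef_rot: [0.225, 0.746, 0.545, -0.309]
wrist_force: [0.3, -0.1, -2.7]
opening: 0.647
t 22.73 P [0.531  0.2881 0.1569] q [ 0.55  0.79  1.1  -0.5   1.87  0.86] F [ 0.3 -0.1 -2.7] open 0.647
travel [0.101 0.004 0.089] dr [ 0.    -0.     0.004]
[-0.0009 -0.0011  0.1201] [-1.15611172e-03  4.74169082e-04 -9.99989629e-01]
```

```bash
python3 -m handwheel '[{"travel":[0.026,0.001,0.024],"dr":[0,0,0]},{"travel":[0.025,0.001,0.023],"dr":[0,0,0]},{"travel":[0.025,0.001,0.023],"dr":[0,0,0]},{"travel":[0.025,0.001,0.023],"dr":[0,0,0]},{"travel":[0.02,0,0.02],"dr":[0,0,0]},{"travel":[0,0,0],"dr":[0,0,0]}]'; python3 -c "
from h import *
show(tgt(.02),RM);P,Q,o=pose();print((P+Q.apply(CT2)-SEAT).round(4),Q.apply(MT2))"
```

```text
time_s: 23.23
eef_pos: [0.5323, 0.2888, 0.1297]
eef_rot: [0.225, 0.746, 0.545, -0.309]
wrist_force: [-0.5, -0.0, -2.4]
opening: 0.648
t 23.23 P [0.5323 0.2888 0.1297] q [ 0.55  0.82  1.1  -0.5   1.83  0.88] F [-0.5 -0.  -2.4] open 0.648
travel [ 0.062 -0.003  0.06 ] dr [ 0.001 -0.002  0.002]
[ 0.0003 -0.0003  0.0929] [-2.65466166e-04  9.82104529e-04 -9.99989892e-01]
```

Centred, no side force. 33 mm to go.

```bash
python3 -m handwheel '[{"travel":[0.026,0,0.025],"dr":[0,0,0]},{"travel":[0.026,0,0.025],"dr":[0,0,0]},{"travel":[0.026,0,0.025],"dr":[0,0,0]},{"travel":[0.026,0,0.025],"dr":[0,0,0]},{"travel":[0,0,0],"dr":[0,0,0]}]'; python3 -c "
from h import *
show(tgt(0),RM);P,Q,o=pose();print((P+Q.apply(CT2)-SEAT).round(4),Q.apply(MT2))"
```

```text
time_s: 23.65
eef_pos: [0.5324, 0.2894, 0.1058]
eef_rot: [0.225, 0.746, 0.545, -0.309]
wrist_force: [-0.4, 0.3, -2.0]
opening: 0.654
t 23.65 P [0.5324 0.2894 0.1058] q [ 0.55  0.85  1.1  -0.5   1.81  0.89] F [-0.4  0.3 -2. ] open 0.654
travel [ 0.041 -0.003  0.044] dr [ 0.001 -0.002  0.002]
[0.0005 0.0002 0.069 ] [-5.39761653e-05  1.09740171e-03 -9.99989806e-01]
```

```bash
python3 -m handwheel '[{"travel":[0.014,0,0.014],"dr":[0,0,0]},{"travel":[0.014,0,0.014],"dr":[0,0,0]},{"travel":[0,0,0],"dr":[0,0,0]}]';  python3 -m handwheel '[{"travel":[0.013,0,0.013],"dr":[0,0,0]},{"travel":[0.013,0,0.013],"dr":[0,0,0]}]'
```

```text
time_s: 23.9
eef_pos: [0.5324, 0.2894, 0.0989]
eef_rot: [0.225, 0.746, 0.545, -0.309]
wrist_force: [-0.3, 0.7, -3.2]
opening: 0.649
time_s: 24.07
eef_pos: [0.5327, 0.2896, 0.0959]
eef_rot: [0.226, 0.746, 0.544, -0.309]
wrist_force: [-6.3, 1.0, 15.8]
opening: 0.647
```

```bash
python3 -m handwheel '[{"travel":[0.013,0,0.013],"dr":[0,0,0]},{"travel":[0.013,0,0.013],"dr":[0,0,0]}]'
```

```text
time_s: 24.23
eef_pos: [0.5326, 0.2898, 0.096]
eef_rot: [0.228, 0.747, 0.543, -0.31]
wrist_force: [-3.8, -1.0, 9.4]
opening: 0.643
```

The rim touches at the expected height (TCP 0.096 against a predicted 0.0968). Releasing and backing off.

```bash
python3 -m handwheel '[{"travel":[0.004,0,0.004],"dr":[0,0,0]},{"travel":[0,0,0],"dr":[0,0,0]},{"travel":[0,0,0],"dr":[0,0,0]},{"travel":[0,0,0],"dr":[0,0,0]},{"travel":[0,0,0],"dr":[0,0,0]},{"travel":[0,0,0],"dr":[0,0,0]},{"travel":[0,0,0],"dr":[0,0,0]},{"travel":[0,0,0],"dr":[0,0,0]}]' 1; python3 -m handwheel '[{"travel":[0,0,-0.05],"dr":[0,0,0]},{"travel":[0,0,-0.1],"dr":[0,0,0]},{"travel":[0,0,-0.15],"dr":[0,0,0]},{"travel":[0,0,-0.15],"dr":[0,0,0]},{"travel":[0,0,-0.15],"dr":[0,0,0]},{"travel":[0,0,-0.15],"dr":[0,0,0]},{"travel":[0,0,-0.15],"dr":[0,0,0]},{"travel":[0,0,-0.15],"dr":[0,0,0]},{"travel":[0,0,0],"dr":[0,0,0]},{"travel":[0,0,0],"dr":[0,0,0]}]'; python3 - <<'E'
from h import *
a=np.linspace(0,2*np.pi,72); out=[]; print(pose()[0],pose()[2]["opening"])
for n,(x,y,w,h) in (("scene",(365,130,110,130)),("top",(70,150,110,130))):
    im=viewer.camera(n)[:,:,::-1]; cv2.imwrite(f"pics/{n}_end.png",im); im=cv2.resize(im[y:y+h,x:x+w],None,fx=3.6,fy=3.6,interpolation=cv2.INTER_CUBIC)
    for r,z,col in ((.055,0,(255,255,0)),(.028,.12,(0,0,255)),(.028,0,(0,0,255))):
        for p in proj(n,np.c_[SEAT[0]+r*np.cos(a),SEAT[1]+r*np.sin(a),SEAT[2]+z+0*a]): cv2.circle(im,tuple(np.int32((p-[x,y]+.5)*3.6)),0,col,-1)
    out.append(im)
cv2.imwrite("pics/end.png",np.hstack(out))
for n in("scene","top"):
    d=cv2.absdiff(cv2.imread(f"pics/{n}0.png"),cv2.imread(f"pics/{n}_end.png")).max(2)
    for k,X in dict(gun=[.389,-.034,.02],jar=[.756,-.12,.05],bottle=[.753,.17,.1]).items():
        u,v=np.int32(proj(n,X)[0]); print(n,k,np.mean(d[v-15:v+15,u-15:u+15]).round(1))
E
```

```text
time_s: 24.9
eef_pos: [0.5337, 0.29, 0.0969]
eef_rot: [0.228, 0.747, 0.543, -0.309]
wrist_force: [0.0, -0.0, -0.1]
opening: 0.999
time_s: 25.73
eef_pos: [0.5673, 0.4022, 0.2134]
eef_rot: [0.227, 0.747, 0.542, -0.31]
wrist_force: [-0.4, -0.4, -0.6]
opening: 1.004
[0.56725408 0.40217609 0.21336408] 1.0036600199614698
scene gun 6.3
scene jar 7.0
scene bottle 7.5
top gun 4.8
top jar 7.5
top bottle 9.8
```

View pics/end.png

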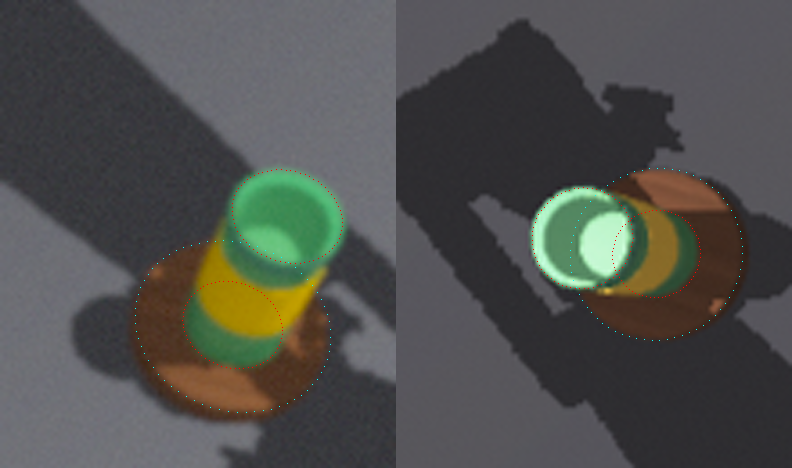

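The glass stands upside down on the board. Its top ring and foot ring match the expected seated outline to about 2 px at 3.6× in both views, the hand is clear, and the bystanders look unchanged (differences at noise level). Handing in.

```bash
python3 -c "
from bench import ctrl
print(ctrl.hand_in(), ctrl.get_obs()['time_s'])"
```

```text
the job is handed in; nothing more can be done
the job is handed in; nothing more can be done
```

The green glass is upside down on the drying peg with its rim on the board, and the job is handed in at about 26 s of the 69 s allowed. The hand-in reported no verdict.

**What I did:** I gripped the rightmost green glass near its mouth with a 45° tilt and laid it in the cradle. I let go completely and backed off, then gripped it again near the base, turned it over and lowered it along the peg until it touched. Then I released it and retreated.

**Last checks:**
- **Cradle:** with the hand clear, the glass centre was about 3 mm from my measured cradle middle and its axis within 1° of the trough.
- **Peg:** touch-down came at the predicted height to within 1 mm. The final scene and top views match the seated outline to about 1 mm.
- **Release:** wrist force is back near zero, and the open hand is about 0.15 m from where it let go.
- **Bystanders:** image differences at the glue gun, bottle and jar are small, which I read as noise and shadow. I did not measure their positions again.

**Disagreements:** some rows drifted up to 10 mm, or about 45 mm during the large turns, and were corrected before each contact. Pressing down in the cradle gave a brief force peak of about 25 N, and touch-down on the board about 17 N, both well under the limits.

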